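# Clamp a packet of glass blanks in the one-hand bar clamp

### The arm

A 7-joint arm with a two-finger parallel gripper is mounted at the origin on the work surface. World frame = base frame: x ahead of the robot, y to its left, z up, the work surface at z = 0. Lengths are in m, angles in rad, forces in N, time in s.
With the tool pointing down it reaches from about 0.35 to 0.9 m from the base axis. Payload 8.1 kg.
Tool frame: the origin (TCP) lies between the finger pads; the fingertips stand 25 mm ahead of it and the grasp point (between the pads) lies 6 mm ahead of it; z points along the fingers, y is the direction in which the jaws open and shut (so a half turn about z gives the same grasp; the last joint's range is limited). The gripper opens to 92 mm and grips with 3 to 60 N. Pads are 19 mm wide; open, the fingers measure 130 mm over their backs; the gripper's body (75 mm by 190 mm) begins 47 mm behind the grasp point.
Start: joints at [-1.294, 0.434, 0.025, 1.573, -0.012, 1.134, -0.075], TCP at [0.232, 0.58, 0.252] pointing down, gripper open.
Joint ranges: [-2.62, 2.62], [-0.44, 2.09], [-1.27, 1.32], [0.08, 2.57], [-1.32, 4.46], [0.12, 2], [-2.74, 2.74]. Speed limits (rad/s): [2.22, 2.22, 3.01, 3.01, 3.14, 3.14, 3.14].

### API

Orientations are given as a rotation vector (axis times angle).
In Python, from cell import * gives the robot as it stands.
- The arm moves only by the shell command python3 -m jog 'ROWS' [FORCE]. ROWS is JSON, one flat list of numbers, 5 for each row, row after row: the finger opening in mm, from 0 to 91.8, then the shift along the tool's x, y, z in units of 40 mm (1.0 is 40 mm), then the turn about the tool's z in units of 6 degrees (1.0 is 6 degrees). A call has 1 to 20 rows; each row shifts and turns the pose as measured when the row begins, along the tool's axes as they then stand; what a row does not reach is not made up. A row lasts 1/12 s, in which the tool goes at most 41.7 mm and 7.16 degrees, less where a joint would pass 70% of its speed; a pose out of reach is approached as far as the arm can. A call is refused whole if a number of a shift passes 1 or a number of a turn 1, either way. A call with a gripper value outside its range is refused whole. The fingers move at their own pace and stop on an object; FORCE is the grip in N (left out, the last holds). Time passes only in rows, so rows that do not move let the fingers close. It gives the time, the measured TCP pose, the force and the opening at its end, in the units of the state.
- observe(): the state, without advancing time (a new reading comes with each control period).
- get_image(name): name is "scene" or "side" or "wrist"; returns the picture (420x560x3 uint8, red, green, blue); there is no depth.
- camera_params(name): a dict with "intrinsics" (3x3 intrinsics, pixels), "dist_coeffs" ([k1, k2, p1, p2, k3] as OpenCV has them; the pictures are not rectified), "xyz" and "orientation" of the camera in the world. Camera axes: x right, y down, z forward; pixel columns grow to the right and rows downward; lengths in m; the calibration is good to about 2 mm. A picture is of the moment at which its call begins: read the wrist's pose just before it. camera_params takes no time and is no camera call; for the wrist camera it gives the pose at the moment of the call.
- sign_off(): hands the job in, once; it reports no verdict.
The state is a dict: "clock": time; "joints": joint angles; "dq": joint speeds; "joint_efforts": joint torques, N m; "position": TCP position; "ee_rot": TCP orientation; "force": force on the tool from outside, world axes, zero at the start; "ft_torque": the same for the moment, N m; "width": opening from 0.0 (shut) to 1.0 (fully open).
Only numpy, scipy, OpenCV 4.12 (cv2) and the standard library are available. Lean on these libraries where they do the work, as an engineer would, in place of code of your own. Each camera call takes 0.05 s, during which the arm holds its last target. There are 200 camera calls.

### The job

Stand the thick packet of glass blanks upright on the clamp's base plate between the jaws, centred on the jaw pads with its cork faces towards them, and let go of it. Then pump the clamp's trigger (do not shove the jaw along by hand) until the packet is gripped firmly between both pads, but not so hard that the glass would crack. Finish still holding the trigger squeezed, with the packet gripped, and leave everything else on the bench where it is.

Things in the scene. Friction and masses are not known exactly. Their poses are not given: they have to be found in the camera images.
- packet_center (a point): centre (half-way up) of the thick packet: five glass blanks with paper between, a cork sheet on each of the two broad outer faces, a band of paper tape near the foot. 56 mm along its x, 40 mm thick along its y (cork faces look along +y and -y, either may face either jaw), 70 mm tall along z; about 0.33 kg, standing upright.
- thin_packet_center (a point): centre of a thinner packet of two blanks, 56 x 19 x 70 mm tall; leave it alone
- clamp: one-hand bar clamp, black plastic with a steel bar, bolted down on its side on an aluminium plate 10 mm thick. Origin on the bench below the bar. Axes: x level, from pistol grip to jaw tips; y along the bar, from fixed to moving jaw; z up. Steel bar at x = 0, 20 mm wide, top 47 mm above the bench; head up to 65 mm; jaw arms reach to x = 116 mm, tops 63 mm above the bench.
- seat (a point): point on the base plate's top (10 mm above the bench) straight below the middle of the fixed jaw's pad face, at clamp x = 90, y = 30 mm; axes as the clamp's. The packet goes with its x along this x, centred at x = 0, foot on the plate (its centre then 35 mm above this point), between the pads. Between bar and packet fingers have free room.
- fixed_face (a point): middle of the fixed jaw's rubber pad face, 43 mm above the bench; the pad is 36 mm wide (clamp x) and 42 mm tall; the face looks along clamp +y
- moving_face (a point): middle of the moving jaw's sprung rubber pad face, same size and height, looks along clamp -y to the fixed face; at the start the two faces stand 56 to 70 mm apart, so with the packet in place 16 to 30 mm are left to be taken up by pumping
- bar (a joint): travel of bar and moving jaw towards the fixed jaw, m; starts at 0 to 0.014, gains 3 to 8 mm net with every full stroke of the trigger (4 mm teeth); let go under load, it slips back by up to 5 mm until a tooth holds. The moving jaw pushes a free-standing packet along the plate up to the fixed jaw.
- pad (a joint): how far the moving jaw's sprung pad is pressed back, m: 0 free, 0.016 at its stop; 2.5 N per mm, so the clamping force in N is 2500 times this value. A firm, safe grip is about 10 to 30 N, 4 to 12 mm; above 14 mm (35 N) the glass cracks.
- trigger (a joint): trigger angle, rad: 0 let go (a spring returns it), 0.2 squeezed home to its stop. It pivots about a vertical axis at clamp x = 30 mm. Squeezing takes 4 to 8 N at the trigger face while the jaw runs free, plus about 0.5 N for each newton of clamping force.
- trigger_face (a point): point on the outer face (towards clamp +y) of the grey trigger lever, half-way up its height, 100 mm from its pivot, where fingers press. The trigger is 12 mm thick and 26 mm tall (30 to 56 mm above the bench). This point moves 20 mm in clamp -y over the whole swing; it is 56 mm from the grip's back when let go and 36 mm when squeezed.
- grip_back (a point): point on the back face (towards clamp -y) of the fixed pistol grip, opposite the trigger face, 43 mm above the bench. The grip is a straight bar along clamp x, 18 mm thick, 28 to 58 mm above the bench; only bench below it and the trigger. It does not move: only the trigger closes, and the middle between both outer faces when squeezed is 18 mm in clamp +y from here.
- head_a: spare suction head, brass hub with white cup, 68 mm across, 39 mm tall, origin under its centre; leave alone
- head_b: second spare suction head, the same; leave alone
- stone: pale dressing stone, 150 x 25 x 25 mm, lying on the bench; leave alone
- spanner: steel spanner lying on the bench; leave alone
- bottle: white plastic bottle, 66 mm across, 190 mm tall; leave alone
There are look-alikes about, which are no part of the job. What is shaped like the part that bears packet_center but blue or orange is not meant.

How it is judged:
By the outcome, as a careful person would: the job done as asked, in the order asked, and still so for the second after the job is handed in, while the arm keeps its last pose, push and grip.
It also fails if it takes over 58 s, if anything falls off the work surface, if the arm or the gripper's body presses on something with over 40 N, if the wrist force passes 120 N, or if a joint passes its speed limit or range.

## Working session

There is one attempt and no reset: what is moved stays moved. The work goes in short steps, Python scripts to look and compute and a shell command to move; the robot and the scene stay as the last step left them, time stands still between calls to the robot, and variables do not carry over. Pictures are saved under pics/ and viewed, about 8 in all and at most 12, crops included, and the job is handed in when it is done.

```bash
mkdir -p pics; cat > h.py <<'E'
from cell import *
import numpy as np, cv2
from scipy.spatial.transform import Rotation as R
def cam(n):
    p=camera_params(n); o=np.array(p["orientation"],float)
    M=R.from_rotvec(o).as_matrix() if o.size==3 else o.reshape(3,3)
    return np.array(p["intrinsics"],float),np.array(p["dist_coeffs"],float),np.array(p["xyz"],float),M
def ray(c,uv):
    K,D,t,M=c; q=cv2.undistortPoints(np.array([[uv]],float),K,D)[0,0]
    return t,M@np.array([q[0],q[1],1.])
def onz(c,uv,z):
    t,d=ray(c,uv); return t+d*(z-t[2])/d[2]
def proj(c,P):
    K,D,t,M=c; P=np.atleast_2d(P).astype(float)
    return cv2.projectPoints((P-t)@M,np.zeros(3),np.zeros(3),K,D)[0][:,0]
def tri(c1,a,c2,b):
    t1,d1=ray(c1,a);t2,d2=ray(c2,b)
    s=np.linalg.lstsq(np.c_[d1,-d2],t2-t1,rcond=None)[0]
    p,q=t1+s[0]*d1,t2+s[1]*d2; return (p+q)/2,np.linalg.norm(p-q)
def tool(P):
    s=observe(); M=R.from_rotvec(s["ee_rot"]).as_matrix(); return M.T@(np.array(P)-s["position"])/0.04
E
python3 - <<'E'
from h import *
s=observe();print(s["clock"],s["position"],R.from_rotvec(s["ee_rot"]).as_matrix().round(3),s["force"],s["width"])
for n in ["scene","side","wrist"]:
    c=cam(n);print(n,c[0].round(0).tolist(),c[2].round(3),c[3][:,2].round(2))
    im=get_image(n); cv2.imwrite(f"pics/{n}0.png",im[:,:,::-1])
a=cv2.imread("pics/scene0.png");b=cv2.imread("pics/side0.png")
E
```

```text
0.0 [0.23156383 0.58000073 0.25094622] [[-0.929  0.371 -0.   ]
 [ 0.371  0.929 -0.002]
 [-0.    -0.002 -1.   ]] [-1.25087091 -0.4156544   0.90843101] 0.9974962467353271
scene [[414.0, 0.0, 288.0], [0.0, 414.0, 207.0], [0.0, 0.0, 1.0]] [1.195 0.562 0.7  ] [-0.62 -0.51 -0.59]
side [[512.0, 0.0, 278.0], [0.0, 512.0, 209.0], [0.0, 0.0, 1.0]] [ 0.352 -1.215  1.112] [ 0.12  0.75 -0.65]
wrist [[324.0, 0.0, 280.0], [0.0, 324.0, 212.0], [0.0, 0.0, 1.0]] [0.167 0.607 0.383] [ 0.24 -0.1  -0.97]
```

View pics/scene0.png

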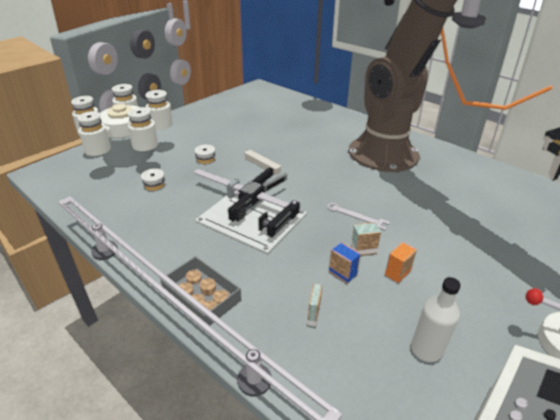

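View pics/side0.png

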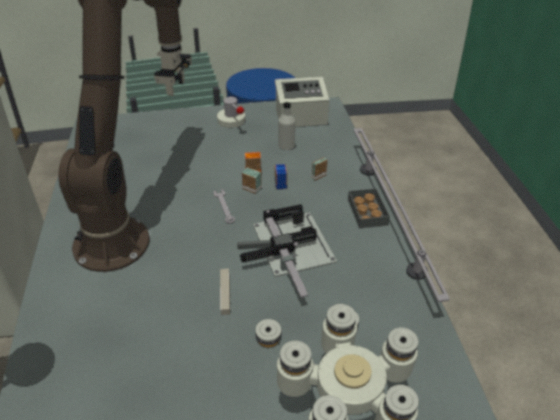

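The scene picture shows the clamp at about (255,205), the thick packet at (366,240), the thin one at (315,303), and blue and orange decoys at (344,262) and (401,262). In the side picture the clamp is at (285,240) and the packet at (251,180). I'll enlarge both.

```bash
python3 - <<'E'
import cv2,numpy as np
a=cv2.imread("pics/scene0.png")[140:290,185:385];b=cv2.imread("pics/side0.png")[150:300,205:355]
cv2.imwrite("pics/c1.png",cv2.resize(a,None,fx=4,fy=4,interpolation=2))
cv2.imwrite("pics/c2.png",cv2.resize(b,None,fx=4,fy=4,interpolation=2))
E
```

```text
(no output)
```

View pics/c1.png

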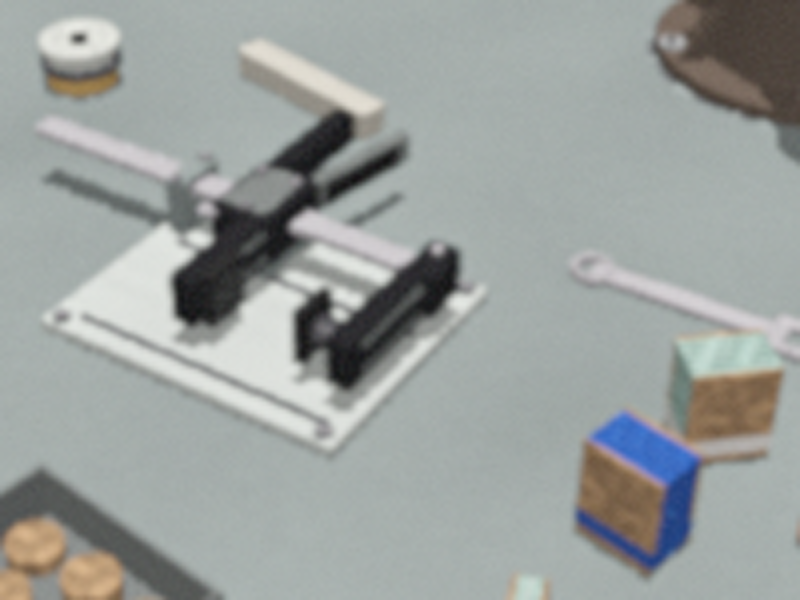

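View pics/c2.png

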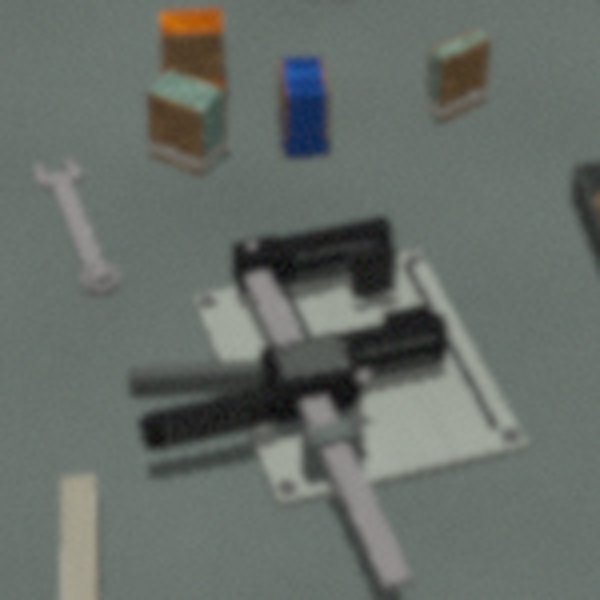

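Scene crop: clamp bar from (40,125) to (470,285), fixed jaw tip around (195,290), moving jaw tip around (345,355), packet top corners (673,338), (773,332), (782,370), (692,384). Side crop: the same parts, with packet top corners (150,95), (170,73), (225,95), (203,118).

```bash
python3 - <<'E'
from h import *
S=cam("scene");D=cam("side")
s=lambda x,y:(185+x/4-.4,140+y/4-.4)
d=lambda x,y:(205+x/4-.4,150+y/4-.4)
pk=[onz(S,s(*p),.07) for p in [(673,338),(773,332),(782,370),(692,384)]]
pd=[onz(D,d(*p),.07) for p in [(150,95),(170,73),(225,95),(203,118)]]
for q in (pk,pd):
    q=np.array(q);print(q.round(4).tolist(),q.mean(0).round(4),np.linalg.norm(np.roll(q,-1,0)-q,axis=1).round(4),np.degrees(np.arctan2(*(np.roll(q,-1,0)-q).T[[1,0]])).round(0))
# plate outer corners z=.01
print("plate S",[onz(S,s(*p),.01).round(4).tolist() for p in [(42,318),(332,452),(488,288),(165,225)]])
print("plate D",[onz(D,d(*p),.01).round(4).tolist() for p in [(195,298),(415,248),(527,440),(278,502)]])
# plate holes
print("holes S",[onz(S,s(*p),.01).round(4).tolist() for p in [(62,317),(322,429)]])
print("holes D",[onz(D,d(*p),.01).round(4).tolist() for p in [(208,300),(513,435),(288,487)]])
print("bar S",[onz(S,s(*p),.047).round(4).tolist() for p in [(45,124),(130,153),(320,222),(385,247)]])
print("bar D",[onz(D,d(*p),.047).round(4).tolist() for p in [(258,280),(285,335),(315,408),(397,580)]])
print("tips S fix/mov",[onz(S,s(*p),.063).round(4).tolist() for p in [(177,277),(213,292),(333,345),(357,355)]])
print("tips D fix/mov",[onz(D,d(*p),.063).round(4).tolist() for p in [(440,312),(388,219)]])
E
```

```text
[[0.4849, 0.1814, 0.07], [0.4384, 0.2246, 0.07], [0.4667, 0.2476, 0.07], [0.514, 0.2139, 0.07]] [0.476  0.2169 0.07  ] [0.0635 0.0365 0.058  0.0436] [ 137.   39.  -35. -132.]
[[0.4457, 0.2102, 0.07], [0.466, 0.24, 0.07], [0.5095, 0.2007, 0.07], [0.487, 0.1707, 0.07]] [0.477  0.2054 0.07  ] [0.0361 0.0586 0.0375 0.0571] [  56.  -42. -127.  136.]
plate S [[0.6846, -0.1839, 0.01], [0.6511, 0.0509, 0.01], [0.457, 0.0184, 0.01], [0.5548, -0.2031, 0.01]]
plate D [[0.4605, 0.0116, 0.01], [0.6479, 0.0467, 0.01], [0.6883, -0.1832, 0.01], [0.4948, -0.2174, 0.01]]
holes S [[0.6749, -0.1747, 0.01], [0.6398, 0.0321, 0.01]]
holes D [[0.4706, 0.0077, 0.01], [0.679, -0.1765, 0.01], [0.5042, -0.2038, 0.01]]
bar S [[0.5596, -0.3272, 0.047], [0.5438, -0.2492, 0.047], [0.5151, -0.0857, 0.047], [0.5072, -0.0329, 0.047]]
bar D [[0.5083, -0.0157, 0.047], [0.52, -0.0816, 0.047], [0.5303, -0.1626, 0.047], [0.5593, -0.3333, 0.047]]
tips S fix/mov [[0.6384, -0.0956, 0.063], [0.634, -0.067, 0.063], [0.6222, 0.0257, 0.063], [0.6196, 0.043, 0.063]]
tips D fix/mov [[0.638, -0.0905, 0.063], [0.6192, 0.0244, 0.063]]
```

```bash
python3 -m jog '[91,-0.76,-0.53,0,0, 91,-0.76,-0.53,0,0, 91,-0.76,-0.53,0,0, 91,-0.76,-0.53,0,0, 91,-0.76,-0.53,0,0, 91,-0.76,-0.53,0,0, 91,-0.76,-0.53,0,0, 91,-0.76,-0.53,0,0, 91,-0.76,-0.53,0,0, 91,-0.76,-0.53,0,0, 91,-0.76,-0.53,0,0, 91,0,0,0,1, 91,0,0,0,1, 91,0,0,0,1, 91,0,0,0,1, 91,0,0,0,1, 91,0,0,0,1, 91,0,0,0,1, 91,0,0,0,1, 91,0,0,0,1]'; python3 -m jog '[91,0,0,0,1, 91,0,0,0,1, 91,0,0,0,1, 91,0,0,0,1, 91,0,0,0,1, 91,0,0,0,1, 91,0,0,0,1, 91,0,0,0,1, 91,0,0,0,1]'
python3 - <<'E'
from h import *
import json
s=observe();M=R.from_rotvec(s["ee_rot"]).as_matrix();print(s["position"],M.round(3).tolist())
c=cam("wrist");im=get_image("wrist");np.savez("w1.npz",K=c[0],D=c[1],t=c[2],M=c[3])
cv2.imwrite("pics/w1.png",cv2.resize(im[:,:,::-1],(800,600),interpolation=cv2.INTER_CUBIC))
E
```

```text
clock: 1.82
position: [0.4631, 0.2189, 0.2457]
ee_rot: [-1.977, -2.44, 0.014]
force: [-0.1, 0.2, 0.6]
width: 0.995
clock: 2.57
position: [0.4613, 0.2183, 0.2441]
ee_rot: [2.897, 1.206, -0.02]
force: [-0.2, 0.2, 0.6]
width: 0.99
[0.46134048 0.21832447 0.24413842] [[0.705, 0.709, -0.01], [0.709, -0.705, -0.008], [-0.013, -0.002, -1.0]]
```

View pics/w1.png

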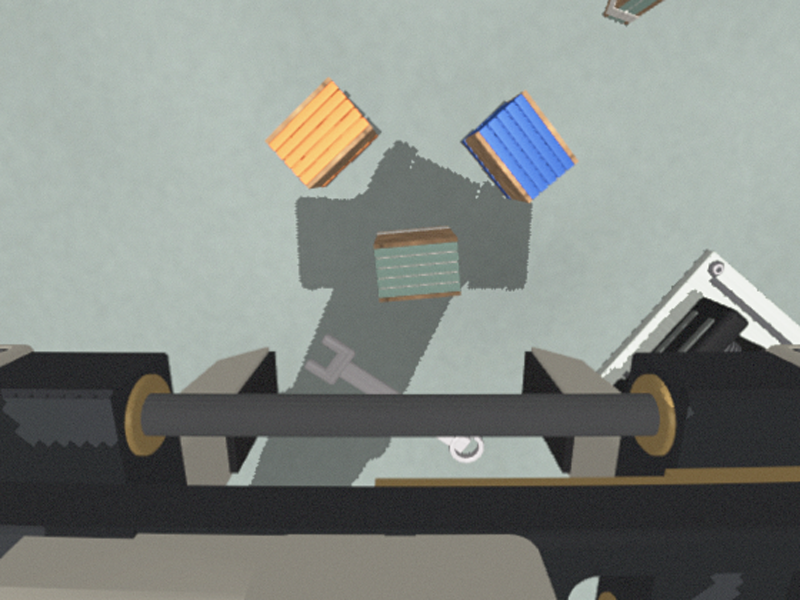

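The wrist picture shows the packet's top at about (375..460, 240..300), turned slightly from the tool, with blue and orange clear of it, one at each side ahead.

```bash
python3 - <<'E'
from h import *
z=np.load("w1.npz");c=(z["K"],z["D"],z["t"],z["M"])
u=lambda x,y:(x*.7-.15,y*.7-.15)
q=np.array([onz(c,u(*p),.07) for p in [(375,242),(456,235.5),(460.5,293.5),(380,301)]])
e=np.roll(q,-1,0)-q
print(q.round(4).tolist(),q.mean(0).round(4),np.linalg.norm(e,axis=1).round(4),np.degrees(np.arctan2(e[:,1],e[:,0])).round(1))
m=q.mean(0);print(tool([m[0],m[1],.045+.006])*.04)
h=np.array([onz(c,u(716,268),.01)]);print("hole",h.round(4))
for p in [(463,142),(530,202),(313,188),(378,130)]: print(tool(onz(c,u(*p),.05))*.04)
E
```

```text
[[0.4692, 0.2501, 0.07], [0.5102, 0.2154, 0.07], [0.4854, 0.1843, 0.07], [0.4426, 0.2193, 0.07]] [0.4768 0.2173 0.07  ] [0.0537 0.0398 0.0553 0.0407] [ -40.2 -128.5  140.7   49.2]
[0.0127927  0.01202433 0.19290458]
hole [[0.6432 0.0361 0.01  ]]
[0.09511035 0.04146466 0.19278454]
[0.05622598 0.08951983 0.19320916]
[ 0.064378   -0.06004842  0.19335538]
[ 0.10222059 -0.01531418  0.19278782]
```

```bash
python3 -m jog '[91,0,0,0,-0.85, 91,0.29,0.33,0,0, 91,0,0,0.8,0, 91,0,0,0.8,0, 91,0,0,0.8,0, 91,0,0,0.8,0, 91,0,0,0,0]'; python3 - <<'E'
from h import *
print(tool([.4768,.2173,.051]),R.from_rotvec(observe()["ee_rot"]).as_matrix().round(3).tolist())
E
```

```text
clock: 3.2
position: [0.4798, 0.2198, 0.1133]
ee_rot: [2.832, 1.357, -0.01]
force: [-1.2, 0.4, -0.5]
width: 0.989
[-0.08635004 -0.01745454  1.55770573] [[0.626, 0.779, -0.005], [0.779, -0.626, -0.004], [-0.006, -0.002, -1.0]]
```

```bash
python3 -m jog '[91,-0.08,0,0.75,0.1, 91,0,0,0.75,0, 91,0,0,0,0, 50,0,0,0,0, 50,0,0,0,0, 50,0,0,0,0, 50,0,0,0,0,50,0,0,0,0,50,0,0,0,0]' 30; python3 -m jog '[50,0,0,0,0,50,0,0,0,0]'
```

```text
clock: 3.95
position: [0.4825, 0.2202, 0.0626]
ee_rot: [-2.832, -1.356, -0.005]
force: [0.8, 1.1, -3.4]
width: 0.61
clock: 4.12
position: [0.4827, 0.2206, 0.0635]
ee_rot: [-2.831, -1.357, -0.007]
force: [-0.7, -1.2, -2.9]
width: 0.611
```

```bash
python3 -m jog '[50,0,0,-0.95,0, 50,0,0,-0.95,0, 50,0,0,-0.95,0, 50,0,0,-0.95,0, 50,0,0,-0.9,0, 50,0,0,0,-1, 50,0,0,0,-1, 50,0,0,0,-1, 50,0,0,0,-1, 50,0,0,0,-1, 50,0,0,0,-1, 50,0,0,0,-1, 50,0,0,0,-1]'; python3 -m jog '[50,-0.86,0.17,0,0,50,-0.86,0.17,0,0,50,-0.86,0.17,0,0,50,-0.86,0.17,0,0,50,-0.86,0.17,0,0,50,-0.86,0.17,0,0,50,-0.86,0.17,0,0,50,-0.86,0.17,0,0,50,-0.86,0.17,0,0,50,-0.86,0.17,0,0,50,-0.86,0.17,0,0,50,0,0,0,0,50,0,0,0,0]'
python3 - <<'E'
from h import *
s=observe();M=R.from_rotvec(s["ee_rot"]).as_matrix();print(s["position"],M.round(3).tolist())
c=cam("wrist");im=get_image("wrist");np.savez("w2.npz",K=c[0],D=c[1],t=c[2],M=c[3])
cv2.imwrite("pics/w2.png",cv2.resize(im[:,:,::-1],(800,600),interpolation=cv2.INTER_CUBIC))
E
```

```text
clock: 5.2
position: [0.4789, 0.2168, 0.2588]
ee_rot: [-1.997, -2.424, 0.007]
force: [-0.3, -0.2, -3.2]
width: 0.608
clock: 6.28
position: [0.6292, -0.1542, 0.2521]
ee_rot: [-1.971, -2.434, 0.022]
force: [0.6, 1.0, -3.0]
width: 0.61
[ 0.62919227 -0.15423975  0.25205377] [[-0.208, 0.978, -0.016], [0.978, 0.208, -0.005], [-0.001, -0.017, -1.0]]
```

View pics/w2.png

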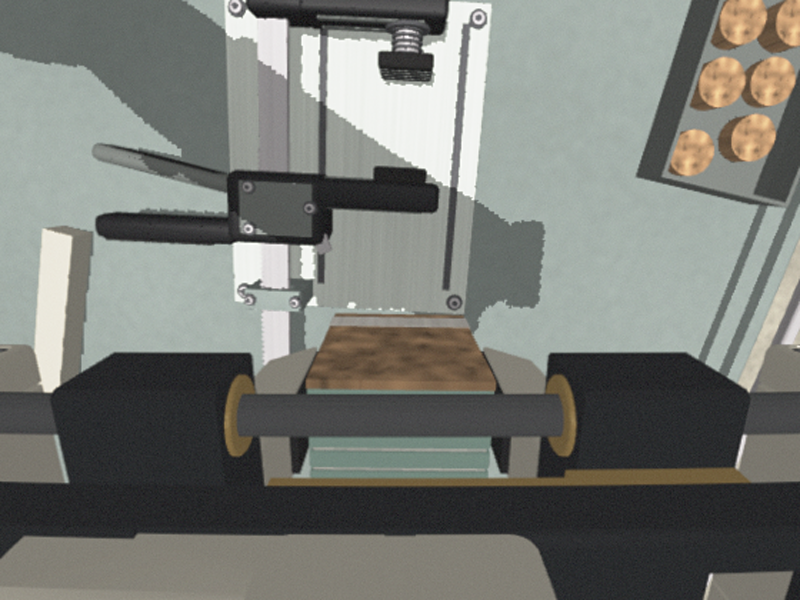

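The wrist picture shows the fixed pad's face edge at (375–425,168), the moving pad at (380–433,~70), the bar at x=260–288, plate screws at (236,6), (478,18), (455,302), (243,291), the grip at (97–230,213–244) and the trigger end at (97,150). The held packet's near top cork edge runs (306,388)–(495,388).

```bash
cat > m2.py <<'E'
from h import *
z=np.load("w2.npz");c=(z["K"],z["D"],z["t"],z["M"])
u=lambda x,y:(x*.7-.15,y*.7-.15)
P=lambda p,zz:onz(c,u(*p),zz)
sc=np.array([P(p,.011) for p in [(236,6),(478,18),(455,302),(243,291)]])
e=np.roll(sc,-1,0)-sc
print("screws",sc.round(4).tolist(),np.linalg.norm(e,axis=1).round(4),np.degrees(np.arctan2(e[:,1],e[:,0])).round(1))
y1=np.degrees(np.arctan2(*(sc[1]-sc[0])[[1,0]]));y2=np.degrees(np.arctan2(*(sc[2]-sc[3])[[1,0]]))
bl=[(P(a,.047)+P(b,.047))/2 for a,b in [((261,60),(288,60)),((260,150),(288,150)),((263,350),(290,350))]]
print("bar",np.array(bl).round(4).tolist(), "w",np.linalg.norm(P((260,150),.047)-P((288,150),.047)))
yb=np.degrees(np.arctan2(*(bl[0]-bl[2])[[1,0]]))-90
yaw=np.radians(10.0); print("yaws",y1,y2,yb)
for nm,pts,zz in [("fixpad",[(375,168),(425,168)],.064),("fixtip",[(437,184),(437,211)],.063),("movpad top?",[(380,55),(433,55)],.064),("movpad bot",[(380,80),(433,82)],.022),("trigger outer",[(100,144),(160,157),(228,173)],.056),("grip back",[(100,238),(160,241),(228,243)],.058),("head",[(232,172),(230,243)],.065)]:
    print(nm,[P(p,zz).round(4).tolist() for p in pts])
s=observe();t=np.array(s["position"]);M=R.from_rotvec(s["ee_rot"]).as_matrix()
for p in [(306,388),(495,388)]: print("packet top front, tool mm",(M.T@(P(p,t[2]+.0065)-t)*1000).round(1))
for p in [(335,315),(466,315)]: print("packet foot front",(M.T@(P(p,t[2]-.0635)-t)*1000).round(1))
E
python3 m2.py
```

```text
screws [[0.4692, 0.0091, 0.011], [0.643, 0.0363, 0.011], [0.6769, -0.1738, 0.011], [0.5014, -0.2021, 0.011]] [0.1759 0.2129 0.1777 0.2137] [   8.9  -80.8 -170.8   98.7]
bar [[0.5134, -0.0275, 0.047], [0.5215, -0.0849, 0.047], [0.5442, -0.2326, 0.047]] w 0.019786278005834407
yaws 8.888934848456236 9.158064077200029 8.535397246898015
fixpad [[0.5944, -0.0825, 0.064], [0.627, -0.0756, 0.064]]
fixtip [[0.6372, -0.084, 0.063], [0.6413, -0.1015, 0.063]]
movpad top? [[0.584, -0.0141, 0.064], [0.6168, -0.0073, 0.064]]
movpad bot [[0.5829, -0.0212, 0.022], [0.6207, -0.0146, 0.022]]
trigger outer [[0.4041, -0.105, 0.056], [0.4466, -0.1053, 0.056], [0.4947, -0.1065, 0.056]]
grip back [[0.4085, -0.1702, 0.058], [0.4523, -0.1633, 0.058], [0.5011, -0.1545, 0.058]]
head [[0.5007, -0.1047, 0.065], [0.505, -0.1527, 0.065]]
packet top front, tool mm [ 11.  -26.8  -6.1]
packet top front, tool mm [11.5 29.4 -7. ]
packet foot front [ 13.1 -27.5  63.9]
packet foot front [13.4 30.4 63. ]
```

```bash
python3 -m jog '[50,0,0,0,0.5, 50,0.9,-0.07,0,0, 50,0.9,-0.07,0,0, 50,0.9,-0.07,0,0, 50,0,0,0.8,0, 50,0,0,0.8,0, 50,0,0,0.6,0, 50,0,0,0,0, 50,0,0,0,0]'; cat > t.py <<'E'
from h import *
import sys
v=[float(a) for a in sys.argv[1:4]]
s=observe();M=R.from_rotvec(s["ee_rot"]).as_matrix();print("need units",tool(v).round(3),"yaw y",np.degrees(np.arctan2(M[1,1],M[0,1])).round(2),"zax",M[:,2].round(3),"F",np.round(s["force"],1),"w mm",round(s["width"]*92,2),"z",round(s["position"][2],4),s["clock"])
E
python3 t.py .6038 -.0456 .0735
```

```text
clock: 7.08
position: [0.5976, -0.0347, 0.1613]
ee_rot: [-2.023, -2.387, 0.019]
force: [1.3, -0.2, -2.2]
width: 0.608
need units [-0.297  0.146  2.192] yaw y 9.45 zax [-0.017 -0.002 -1.   ] F [ 1.3 -0.2 -2.2] w mm 55.92 z 0.1613 7.0833
```

```bash
python3 -m jog '[50,-0.28,0.14,0,0.1, 50,0,0,0.7,0, 50,0,0,0,0,50,0,0,0,0]'; python3 t.py .6038 -.0456 .0735
```

```text
clock: 7.42
position: [0.6087, -0.0459, 0.1391]
ee_rot: [-2.04, -2.381, 0.012]
force: [0.5, -1.1, -2.5]
width: 0.607
need units [ 0.025 -0.103  1.64 ] yaw y 8.84 zax [-0.01  -0.002 -1.   ] F [ 0.5 -1.1 -2.5] w mm 55.85 z 0.1391 7.4167
```

```bash
python3 -m jog '[50,0.02,-0.08,0.3,0, 50,0,0,0.3,0, 50,0,0,0,0,50,0,0,0,0]'; python3 t.py .6038 -.0456 .0735
```

```text
clock: 7.75
position: [0.6095, -0.048, 0.121]
ee_rot: [2.046, 2.383, -0.003]
force: [-0.5, -0.6, -3.0]
width: 0.606
need units [ 0.082 -0.13   1.187] yaw y 8.7 zax [-0.001 -0.002 -1.   ] F [-0.5 -0.6 -3. ] w mm 55.75 z 0.121 7.75
```

```bash
python3 -m jog '[50,0.1,-0.2,0.3,0, 50,0,-0.02,0.3,0, 50,0,0,0.2,0]'; python3 t.py .6038 -.0456 .0735
```

```text
clock: 8.0
position: [0.6038, -0.0461, 0.0924]
ee_rot: [2.043, 2.378, 0.005]
force: [-0.6, 0.2, -2.1]
width: 0.611
need units [ 0.015 -0.     0.473] yaw y 8.67 zax [ 0.007 -0.002 -1.   ] F [-0.6  0.2 -2.1] w mm 56.19 z 0.0924 8.0
```

```bash
python3 -m jog '[50,0,0,0.25,0, 50,0,0,0.1,0]'; python3 t.py .6038 -.0456 .0735; python3 -m jog '[50,0,0,0.1,0, 50,0,0,0,0]'; python3 t.py .6038 -.0456 .0735
```

```text
clock: 8.17
position: [0.6044, -0.0462, 0.0771]
ee_rot: [2.043, 2.378, 0.005]
force: [0.1, 0.2, -3.1]
width: 0.612
need units [ 0.018 -0.012  0.09 ] yaw y 8.68 zax [ 0.007 -0.002 -1.   ] F [ 0.1  0.2 -3.1] w mm 56.26 z 0.0771 8.1667
clock: 8.33
position: [0.6047, -0.0467, 0.072]
ee_rot: [2.043, 2.378, 0.004]
force: [-0.3, -0.4, -2.1]
width: 0.61
need units [ 0.03  -0.018 -0.038] yaw y 8.65 zax [ 0.006 -0.002 -1.   ] F [-0.3 -0.4 -2.1] w mm 56.12 z 0.072 8.3333
```

```bash
python3 -m jog '[50,0,-0.02,0.06,0, 50,0,0,0.0,0]'; python3 t.py .6038 -.0456 .0735;  python3 -m jog '[50,0,-0.02,0.06,0, 50,0,0,0.0,0]'; python3 t.py .6038 -.0456 .0735
```

```text
clock: 8.5
position: [0.6054, -0.0472, 0.0723]
ee_rot: [2.044, 2.376, 0.008]
force: [0.3, -0.1, -2.7]
width: 0.607
need units [ 0.046 -0.033 -0.03 ] yaw y 8.6 zax [ 0.009 -0.001 -1.   ] F [ 0.3 -0.1 -2.7] w mm 55.89 z 0.0723 8.5
clock: 8.67
position: [0.6064, -0.0474, 0.0719]
ee_rot: [2.042, 2.374, 0.012]
force: [0.4, -0.5, -2.9]
width: 0.609
need units [ 0.054 -0.057 -0.04 ] yaw y 8.6 zax [ 0.013 -0.001 -1.   ] F [ 0.4 -0.5 -2.9] w mm 56.04 z 0.0719 8.6667
```

```bash
python3 -m jog '[50,0.03,-0.1,0.12,0]'; python3 t.py .6038 -.0456 .0735;  python3 -m jog '[50,0,-0.02,0.1,0]'; python3 t.py .6038 -.0456 .0735
```

```text
clock: 8.75
position: [0.6066, -0.0472, 0.0703]
ee_rot: [2.038, 2.369, 0.021]
force: [3.9, 1.6, 43.7]
width: 0.61
need units [ 0.051 -0.061 -0.082] yaw y 8.59 zax [ 0.021 -0.001 -1.   ] F [ 3.9  1.6 43.7] w mm 56.1 z 0.0703 8.75
clock: 8.83
position: [0.6068, -0.0475, 0.0693]
ee_rot: [2.037, 2.367, 0.025]
force: [-20.9, 2.6, 44.4]
width: 0.613
need units [ 0.059 -0.065 -0.108] yaw y 8.57 zax [ 0.024  0.    -1.   ] F [-20.9   2.6  44.4] w mm 56.38 z 0.0693 8.8333
```

```bash
python3 -m jog '[50,0.04,-0.12,-0.12,0]'; python3 t.py .6038 -.0456 .0735; python3 -m jog '[50,0,0,0,0]'; python3 t.py .6038 -.0456 .0735; python3 - <<'E'
from h import *
a=get_image("scene")[155:265,190:330,::-1];b=get_image("side")[185:280,235:355,::-1]
a=cv2.resize(a,(560,440),interpolation=2);b=cv2.resize(b,(556,440),interpolation=2)
cv2.imwrite("pics/p1.png",cv2.resize(np.hstack([a,b]),(800,316)))
E
```

```text
clock: 8.92
position: [0.6024, -0.0468, 0.0744]
ee_rot: [2.037, 2.367, 0.027]
force: [0.0, -0.2, -2.4]
width: 0.609
need units [0.024 0.038 0.023] yaw y 8.57 zax [ 0.025  0.001 -1.   ] F [ 0.  -0.2 -2.4] w mm 55.99 z 0.0744 8.9167
clock: 9.0
position: [0.6023, -0.0468, 0.0752]
ee_rot: [2.037, 2.366, 0.028]
force: [0.4, 0.3, -2.6]
width: 0.61
need units [0.025 0.041 0.044] yaw y 8.56 zax [ 0.027  0.001 -1.   ] F [ 0.4  0.3 -2.6] w mm 56.16 z 0.0752 9.0
```

View pics/p1.png

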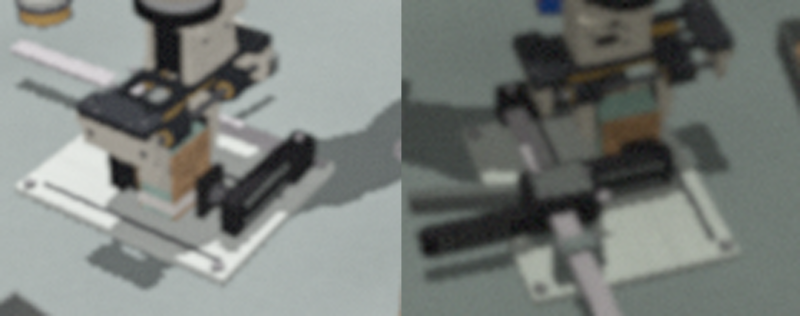

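The packet stands between the jaws, close to the plate, with its cork faces towards the pads. I'll lower the last millimetres and release.

```bash
python3 -m jog '[50,0.02,0.04,0.07,0]'; python3 t.py .6038 -.0456 .0735; python3 -m jog '[50,0,0,0.04,0]'; python3 t.py .6038 -.0456 .0735
```

```text
clock: 9.18
position: [0.604, -0.0459, 0.0711]
ee_rot: [2.037, 2.366, 0.027]
force: [0.1, -0.5, -2.4]
width: 0.612
need units [ 0.008 -0.003 -0.06 ] yaw y 8.56 zax [ 0.026  0.    -1.   ] F [ 0.1 -0.5 -2.4] w mm 56.31 z 0.0711 9.1833
clock: 9.27
position: [0.6045, -0.0453, 0.0692]
ee_rot: [2.036, 2.367, 0.027]
force: [-9.6, 2.8, 36.5]
width: 0.613
need units [-0.004 -0.016 -0.107] yaw y 8.59 zax [ 0.026  0.001 -1.   ] F [-9.6  2.8 36.5] w mm 56.41 z 0.0692 9.2667
```

```bash
python3 -m jog '[50,0,0,-0.04,0, 91,0,0,0,0, 91,0,0,0,0, 91,0,0,0,0, 91,0,0,0,0]'; python3 t.py .6038 -.0456 .0735; 
```

```text
clock: 9.68
position: [0.6051, -0.0451, 0.0688]
ee_rot: [2.036, 2.368, 0.025]
force: [0.3, 0.2, -0.4]
width: 0.854
need units [-0.009 -0.032 -0.118] yaw y 8.65 zax [ 0.025  0.    -1.   ] F [ 0.3  0.2 -0.4] w mm 78.53 z 0.0688 9.6833
```

```bash
python3 -m jog '[91,0,0,-0.6,0, 91,0,0,-0.9,0, 91,0,0,-0.9,0, 91,0,0,-0.9,0, 91,0,0,-0.9,0, 91,0,0,0,1, 91,0,0,0,1, 91,0,0,0,1, 91,0,0,0,1, 91,0,0,0,1, 91,0,0,0,1, 91,0,0,0,1, 91,0,0,0,1, 91,0,0,0,1, 91,0,0,0,1, 91,0,0,0,1, 91,0,0,0,1, 91,0,0,0,1, 91,0,0,0,1]'; python3 t.py .4585 -.1438 .047
```

```text
clock: 11.27
position: [0.6009, -0.0461, 0.2447]
ee_rot: [3.126, 0.292, 0.041]
force: [0.5, -0.3, 0.2]
width: 0.989
need units [-4.078  1.718  4.845] yaw y -79.33 zax [ 0.026  0.    -1.   ] F [ 0.5 -0.3  0.2] w mm 90.98 z 0.2447 11.2667
```

```bash
python3 -m jog '[91,0,0,0,0.3, 91,-0.8,0.34,0,0, 91,-0.8,0.34,0,0, 91,-0.8,0.34,0,0, 91,-0.8,0.34,0,0, 91,-0.7,0.25,0,0, 91,0,0,0,0]'; python3 t.py .4585 -.1438 .047
python3 - <<'E'
from h import *
c=cam("wrist");im=get_image("wrist");np.savez("w3.npz",K=c[0],D=c[1],t=c[2],M=c[3])
cv2.imwrite("pics/w3.png",cv2.resize(im[:,:,::-1],(800,600),interpolation=cv2.INTER_CUBIC))
E
```

```text
clock: 11.85
position: [0.4516, -0.1339, 0.2378]
ee_rot: [3.129, 0.236, 0.039]
force: [0.3, 0.1, -0.2]
width: 0.992
need units [0.015 0.246 4.773] yaw y -81.36 zax [ 0.025 -0.001 -1.   ] F [ 0.3  0.1 -0.2] w mm 91.25 z 0.2378 11.85
```

View pics/w3.png

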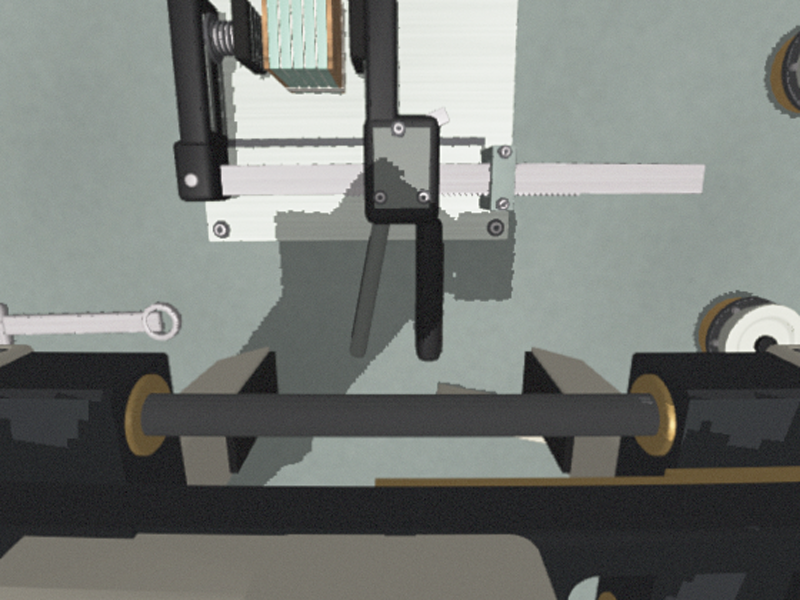

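The packet stands upright between the pads with small gaps. The grip is at x 416–441 and the trigger at 350–385, end near y=355. I'll check centring, grip and trigger positions from this picture.

```bash
python3 - <<'E'
from h import *
z=np.load("w3.npz");c=(z["K"],z["D"],z["t"],z["M"])
u=lambda x,y:(x*.7-.15,y*.7-.15)
O=np.array([.5261,-.1226]);a=np.radians(8.9);A=np.array([[np.cos(a),np.sin(a)],[-np.sin(a),np.cos(a)]])
def C(p,zz): return (A@(onz(c,u(*p),zz)[:2]-O)*1000).round(1)
for n,p,zz in [("foot L",(282,86),.01),("foot R",(341,91),.01),("top L",(265,68),.08),("top R",(330,66),.08),("gripback end",(441,345),.058),("gripback",(442,290),.058),("trig outer",(350,350),.056),("trig outer2",(361,290),.056),("fixpad end",(351,70),.064),("fixpad face",(351,20),.064),("barL end",(222,180),.047),("bar top edge",(300,166),.047),("bar bot edge",(300,194),.047),("screw1",(221,229),.011),("screw2",(495,227),.011),("stone",(437,383),.025)]: print(n,C(p,zz))
t=np.r_[O+A.T@[-.07,-.0105],.047];print(t,tool(t))
E
```

```text
foot L [67.1 84.7]
foot R [63.3 41.9]
top L [62.5 78. ]
top R [63.2 40. ]
gripback end [-115.3  -29.3]
gripback [-75.1 -29.3]
trig outer [-119.4   36. ]
trig outer2 [-75.2  27. ]
fixpad end [64.7 29.3]
fixpad face [92.8 28.6]
barL end [1.000e-01 1.208e+02]
bar top edge [ 8.8 67. ]
bar bot edge [-9.7 67.9]
screw1 [-35.8 138.1]
screw2 [-35.5 -74.2]
stone [-158.8  -29.9]
[ 0.45856727 -0.14380331  0.047     ] [-0.05708961  0.27388894  4.78091859]
```

```bash
python3 -m jog '[91,-0.04,0.14,0.9,0, 91,0,0,0.9,0, 91,0,0,0.9,0, 91,0,0,0.7,0, 91,0,0,0,0]'; python3 t.py .4578 -.139 .047
```

```text
clock: 12.32
position: [0.4651, -0.1365, 0.0997]
ee_rot: [3.128, 0.247, 0.061]
force: [-1.7, 0.3, -0.5]
width: 0.991
need units [-0.24   0.024  1.309] yaw y -80.96 zax [ 0.039  0.    -0.999] F [-1.7  0.3 -0.5] w mm 91.15 z 0.0997 12.3167
```

```bash
python3 -m jog '[91,-0.2,0.02,0.4,0, 91,0,0,0.35,0, 91,-0.05,0,0.35,0]'; python3 t.py .4586 -.1442 .047
```

```text
clock: 12.57
position: [0.4611, -0.1389, 0.0563]
ee_rot: [3.127, 0.25, 0.065]
force: [0.8, 1.0, -0.1]
width: 0.99
need units [-0.093  0.119  0.23 ] yaw y -80.86 zax [ 0.042 -0.001 -0.999] F [ 0.8  1.  -0.1] w mm 91.04 z 0.0563 12.5667
```

```bash
python3 -m jog '[91,-0.09,0.12,0.22,0]'; python3 t.py .4586 -.1442 .047; python3 -m jog '[60,0,0,0,0,60,0,0,0,0,60,0,0,0,0,60,0,0,0,0]' 8;python3 t.py .4586 -.1442 .047
python3 - <<'E'
from h import *
im=get_image("wrist")
cv2.imwrite("pics/w4.png",cv2.resize(im[:,:,::-1],(800,600),interpolation=cv2.INTER_CUBIC))
E
```

```text
clock: 12.65
position: [0.4597, -0.143, 0.0472]
ee_rot: [3.128, 0.253, 0.065]
force: [0.5, -0.5, -0.1]
width: 0.993
need units [-0.033  0.024  0.004] yaw y -80.75 zax [ 0.042  0.    -0.999] F [ 0.5 -0.5 -0.1] w mm 91.32 z 0.0472 12.65
clock: 12.98
position: [0.4622, -0.142, 0.0495]
ee_rot: [3.129, 0.255, 0.067]
force: [-1.6, 4.0, -2.0]
width: 0.752
need units [-0.101  0.038  0.057] yaw y -80.68 zax [ 0.043  0.002 -0.999] F [-1.6  4.  -2. ] w mm 69.23 z 0.0495 12.9833
```

View pics/w4.png

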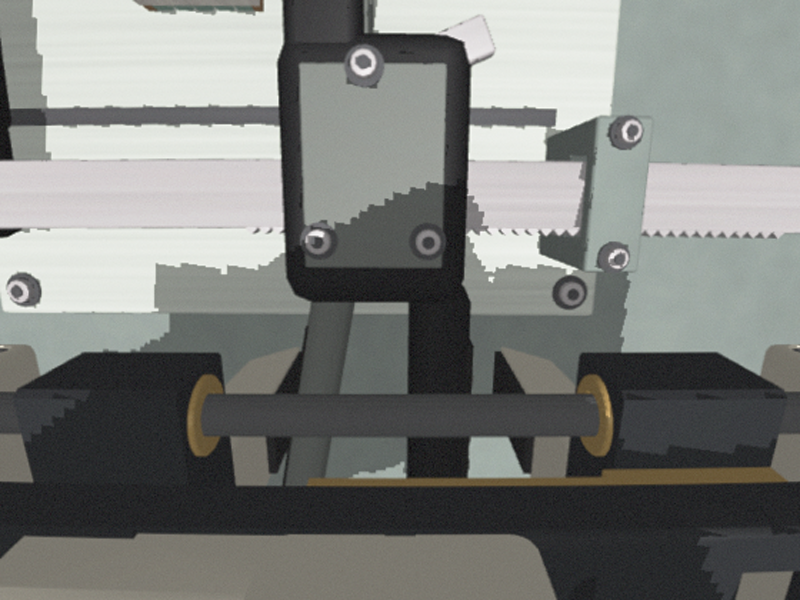

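```bash
python3 -m jog '[30,-0.1,0.04,0.06,0,30,0,0,0,0,30,0,0,0,0,30,0,0,0,0,30,0,0,0,0,30,0,0,0,0,30,0,0,0,0]' 18;python3 t.py .4586 -.1442 .047
python3 -m jog '[30,0,0,0,0,30,0,0,0,0]' 18;python3 t.py .4586 -.1442 .047
```

```text
clock: 13.62
position: [0.4601, -0.1452, 0.0487]
ee_rot: [3.124, 0.256, 0.07]
force: [1.3, -2.1, -9.7]
width: 0.39
need units [-0.034 -0.032  0.041] yaw y -80.63 zax [ 0.045 -0.003 -0.999] F [ 1.3 -2.1 -9.7] w mm 35.84 z 0.0487 13.6167
clock: 13.78
position: [0.4601, -0.1452, 0.0487]
ee_rot: [3.123, 0.257, 0.07]
force: [1.4, -1.7, -10.0]
width: 0.386
need units [-0.035 -0.032  0.041] yaw y -80.62 zax [ 0.045 -0.003 -0.999] F [  1.4  -1.7 -10. ] w mm 35.52 z 0.0487 13.7833
```

```bash
cat > jaw.py <<'E'
# clamp y (mm) of the dark moving-jaw block's inner edge on the bar, from the wrist view
from h import *
import sys
O=np.array([.5261,-.1226]);a=np.radians(8.9);A=np.array([[np.cos(a),np.sin(a)],[-np.sin(a),np.cos(a)]])
c=cam("wrist");im=get_image("wrist");cv2.imwrite("pics/"+sys.argv[1]+".png",im[:,:,::-1])
g=cv2.GaussianBlur(cv2.cvtColor(im,cv2.COLOR_RGB2GRAY),(3,3),0).astype(int)
for x in (0.004,0,-0.004):
    ys=np.arange(.140,.048,-.0002)
    P=np.array([np.r_[O+A.T@[x,y],.047] for y in ys]);uv=proj(c,P)
    k=(uv[:,0]>=0)&(uv[:,0]<559.5)&(uv[:,1]>=0)&(uv[:,1]<419.5)
    v=cv2.remap(g.astype(np.float32),uv[k][:,:1].astype(np.float32),uv[k][:,1:].astype(np.float32),1)[:,0]
    yy=ys[k];d=v[12:]-v[:-12]
    print(x,"vis from",(yy[0]*1000).round(1),"edge",(yy[d.argmax()+6]*1000).round(1),"step",d.max().round(0),end=" | ")
print()
E
python3 jaw.py j1s; python3 -m jog '[84,0,0,0,0,84,0,0,0,0,84,0,0,0,0,84,0,0,0,0,84,0,0,0,0,84,0,0,0,0,84,0,0,0,0]';python3 t.py .4586 -.1442 .047; python3 jaw.py j1r
```

```text
0.004 vis from 105.0 edge 80.0 step 1.0 | 0 vis from 105.6 edge 81.8 step 2.0 | -0.004 vis from 106.4 edge 60.6 step 2.0 | 
clock: 14.42
position: [0.4627, -0.1431, 0.0503]
ee_rot: [3.126, 0.261, 0.077]
force: [-0.5, 0.1, 0.4]
width: 0.851
need units [-0.109  0.009  0.078] yaw y -80.47 zax [ 0.049  0.    -0.999] F [-0.5  0.1  0.4] w mm 78.34 z 0.0503 14.4167
0.004 vis from 109.2 edge 80.8 step 2.0 | 0 vis from 109.8 edge 90.2 step 2.0 | -0.004 vis from 110.4 edge 55.0 step 2.0 |
```

```bash
python3 -m jog '[30,-0.1,0.0,0.08,0,30,0,0,0,0,30,0,0,0,0,30,0,0,0,0,30,0,0,0,0,30,0,0,0,0,30,0,0,0,0]' 18;python3 t.py .4586 -.1442 .047
python3 jaw.py j2s; python3 -m jog '[84,0,0,0,0,84,0,0,0,0,84,0,0,0,0,84,0,0,0,0,84,0,0,0,0,84,0,0,0,0,84,0,0,0,0]';python3 t.py .4586 -.1442 .047; python3 jaw.py j2r
```

```text
clock: 15.05
position: [0.4563, -0.1426, 0.0464]
ee_rot: [3.129, 0.261, 0.072]
force: [0.5, -15.8, -8.5]
width: 0.46
need units [ 0.051  0.049 -0.014] yaw y -80.47 zax [ 0.046  0.003 -0.999] F [  0.5 -15.8  -8.5] w mm 42.34 z 0.0464 15.05
0.004 vis from 106.4 edge 104.6 step 3.0 | 0 vis from 107.2 edge 88.6 step 2.0 | -0.004 vis from 107.8 edge 56.0 step 2.0 | 
clock: 15.68
position: [0.4591, -0.1448, 0.0469]
ee_rot: [3.124, 0.26, 0.079]
force: [-0.7, -0.3, -0.7]
width: 0.873
need units [-0.009 -0.017 -0.004] yaw y -80.51 zax [ 0.051 -0.001 -0.999] F [-0.7 -0.3 -0.7] w mm 80.34 z 0.0469 15.6833
0.004 vis from 104.4 edge 63.8 step 2.0 | 0 vis from 105.0 edge 58.8 step 2.0 | -0.004 vis from 105.6 edge 53.8 step 2.0 |
```

```bash
python3 -m jog '[30,-0.02,0.03,0.02,0,30,0,0,0,0,30,0,0,0,0,30,0,0,0,0,30,0,0.03,0,0,30,0,0,0,0,30,0,0,0,0]' 18;python3 t.py .4586 -.1442 .047
python3 jaw.py j3s; python3 -m jog '[84,0,0,0,0,84,0,0,0,0,84,0,0,0,0,84,0,0,0,0,84,0,0,0,0,84,0,0,0,0,84,0,0,0,0]';python3 t.py .4586 -.1442 .047; python3 jaw.py j3r
```

```text
clock: 16.32
position: [0.4551, -0.1439, 0.0453]
ee_rot: [-3.128, -0.262, -0.07]
force: [-0.6, 4.0, 2.7]
width: 0.46
need units [ 0.086  0.022 -0.039] yaw y -80.42 zax [ 0.044  0.006 -0.999] F [-0.6  4.   2.7] w mm 42.31 z 0.0453 16.3167
0.004 vis from 104.4 edge 103.2 step 23.0 | 0 vis from 105.2 edge 104.0 step 130.0 | -0.004 vis from 105.8 edge 104.4 step 185.0 | 
clock: 16.95
position: [0.4574, -0.1456, 0.0456]
ee_rot: [3.128, 0.261, 0.076]
force: [1.3, 1.3, 0.2]
width: 0.869
need units [ 0.038 -0.028 -0.032] yaw y -80.47 zax [ 0.048  0.002 -0.999] F [1.3 1.3 0.2] w mm 79.95 z 0.0456 16.95
0.004 vis from 102.8 edge 54.0 step 2.0 | 0 vis from 103.6 edge 102.4 step 9.0 | -0.004 vis from 104.2 edge 103.0 step 57.0 |
```

```bash
python3 -m jog '[30,0.03,-0.02,-0.03,0,30,0,0,0,0,30,0,0,0,0,30,0,0,0,0,30,0,0.03,0,0,30,0,0,0,0,30,0,0,0,0,30,0,0,0,0,30,0,0,0,0]' 18;python3 t.py .4586 -.1442 .047
python3 jaw.py j4s; python3 -m jog '[84,0,0,0,0,84,0,0,0,0,84,0,0,0,0,84,0,0,0,0,84,0,0,0,0,84,0,0,0,0,84,0,0,0,0]';python3 t.py .4586 -.1442 .047; python3 jaw.py j4r
```

```text
clock: 17.75
position: [0.4553, -0.1461, 0.0463]
ee_rot: [3.129, 0.26, 0.068]
force: [-0.1, 11.0, 5.8]
width: 0.389
need units [ 0.089 -0.033 -0.013] yaw y -80.51 zax [ 0.043  0.002 -0.999] F [-0.1 11.   5.8] w mm 35.8 z 0.0463 17.75
0.004 vis from 102.6 edge 95.6 step 183.0 | 0 vis from 103.2 edge 95.8 step 180.0 | -0.004 vis from 104.0 edge 95.8 step 183.0 | 
clock: 18.38
position: [0.4568, -0.1451, 0.0467]
ee_rot: [3.129, 0.262, 0.071]
force: [2.3, 2.3, 0.3]
width: 0.846
need units [ 0.05  -0.016 -0.005] yaw y -80.43 zax [ 0.045  0.003 -0.999] F [2.3 2.3 0.3] w mm 77.82 z 0.0467 18.3833
0.004 vis from 104.2 edge 96.4 step 184.0 | 0 vis from 104.8 edge 96.2 step 182.0 | -0.004 vis from 105.4 edge 96.2 step 186.0 |
```

```bash
python3 -m jog '[30,0.03,-0.01,0,0,30,0,0,0,0,30,0,0,0,0,30,0,0,0,0,30,0,0.02,0,0,30,0,0,0,0,30,0,0,0,0]' 13;python3 t.py .4586 -.1442 .047
python3 jaw.py j5s; python3 - <<'E'
from h import *
z=np.load("w3.npz");c=(z["K"],z["D"],z["t"],z["M"])
u=lambda x,y:(x*.7-.15,y*.7-.15)
O=np.array([.5261,-.1226]);a=np.radians(8.9);A=np.array([[np.cos(a),np.sin(a)],[-np.sin(a),np.cos(a)]])
for p,zz in [((263,60),.064),((263,40),.064),((236,50),.064),((215,60),.063),((205,60),.063)]: print(p,(A@(onz(c,u(*p),zz)[:2]-O)*1000).round(1))
cv2.imwrite("pics/s5.png",cv2.resize(np.hstack([get_image("scene")[175:255,220:310,::-1],cv2.imread("pics/scene0.png")[175:255,220:310]]),None,fx=4.4,fy=4.4,interpolation=2))
E
```

```text
clock: 19.02
position: [0.4547, -0.1393, 0.0461]
ee_rot: [-3.119, -0.266, -0.061]
force: [1.8, -4.6, -4.7]
width: 0.538
need units [ 0.076  0.138 -0.021] yaw y -80.24 zax [ 0.038  0.014 -0.999] F [ 1.8 -4.6 -4.7] w mm 49.51 z 0.0461 19.0167
0.004 vis from 110.6 edge 93.6 step 183.0 | 0 vis from 111.2 edge 93.8 step 183.0 | -0.004 vis from 111.8 edge 94.0 step 184.0 | 
(263, 60) [71.  83.1]
(263, 40) [82.3 82.4]
(236, 50) [76.9 99.3]
(215, 60) [ 71.7 113.1]
(205, 60) [ 71.8 119.3]
```

View pics/s5.png

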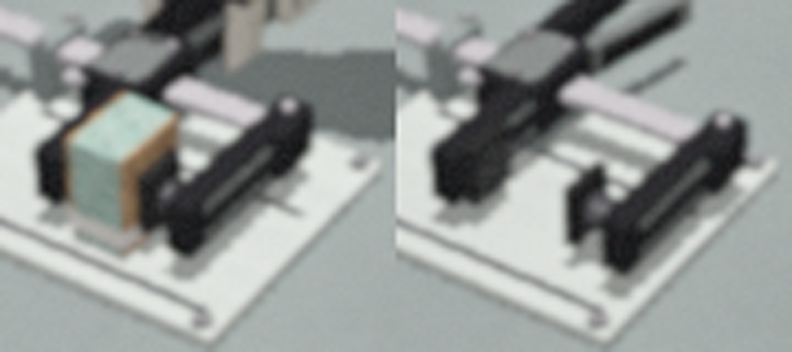

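The packet is flat against the fixed jaw, with the sprung pad on its other face and its spring partly pressed. I'll see whether the 13 N squeeze has stalled.

```bash
python3 -m jog '[30,0,0.06,0,0,30,0,0,0,0,30,0,0,0,0]' 13;python3 t.py .4586 -.1442 .047;python3 jaw.py j6s
```

```text
clock: 19.37
position: [0.4549, -0.1422, 0.046]
ee_rot: [-3.119, -0.266, -0.06]
force: [-0.2, 3.3, 1.1]
width: 0.475
need units [ 0.082  0.066 -0.023] yaw y -80.24 zax [ 0.037  0.014 -0.999] F [-0.2  3.3  1.1] w mm 43.67 z 0.046 19.3667
0.004 vis from 107.6 edge 91.6 step 183.0 | 0 vis from 108.2 edge 91.6 step 182.0 | -0.004 vis from 108.8 edge 91.6 step 183.0 |
```

```bash
python3 -m jog '[30,0,0.04,0,0,30,0,0,0,0]' 13;python3 t.py .4586 -.1442 .047;python3 jaw.py j7s; python3 - <<'E'
from h import *
z=np.load("w2.npz");c=(z["K"],z["D"],z["t"],z["M"])
O=np.array([.5261,-.1226]);a=np.radians(8.9);A=np.array([[np.cos(a),np.sin(a)],[-np.sin(a),np.cos(a)]])
for gap in (.056,.060,.064):
  P=[np.r_[O+A.T@[x,.03+gap],zz] for x in (.072,.108) for zz in (.064,.022)]
  print(gap,(proj(c,P)/.7).round(0).tolist())
im=cv2.imread("pics/w2.png");cv2.imwrite("pics/w2c.png",cv2.resize(im[20:120,350:460],None,fx=5,fy=5,interpolation=2))
im=cv2.imread("pics/j7s.png");print(im.shape)
E
```

```text
clock: 19.58
position: [0.4549, -0.143, 0.046]
ee_rot: [-3.118, -0.267, -0.059]
force: [-0.1, -0.0, 0.5]
width: 0.463
need units [ 0.087  0.046 -0.023] yaw y -80.2 zax [ 0.037  0.015 -0.999] F [-0.1 -0.   0.5] w mm 42.57 z 0.046 19.5833
0.004 vis from 106.8 edge 91.0 step 186.0 | 0 vis from 107.4 edge 90.8 step 180.0 | -0.004 vis from 108.2 edge 90.6 step 187.0 | 
0.056 [[376.0, 75.0], [380.0, 88.0], [432.0, 79.0], [429.0, 91.0]]
0.06 [[376.0, 69.0], [380.0, 82.0], [433.0, 72.0], [430.0, 85.0]]
0.064 [[376.0, 62.0], [380.0, 76.0], [433.0, 65.0], [430.0, 79.0]]
(420, 560, 3)
```

View pics/w2c.png

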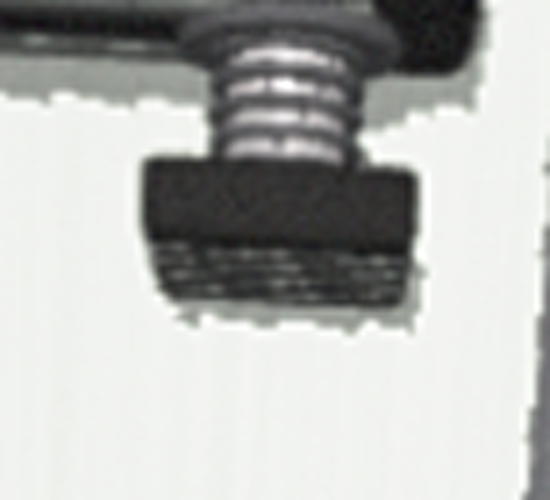

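Predicted pad edges match the crop at a starting gap of about 61 mm, so contact falls at a jaw edge of about 99.5. The edge is now at 90.8, which means about 8.7 mm pressed. I'll check that it is steady.

```bash
python3 -m jog '[30,0,0.02,0,0,30,0,0,0,0,30,0,0,0,0,30,0,0,0,0,30,0,0,0,0,30,0,0,0,0]' 14;python3 t.py .4586 -.1442 .047;python3 jaw.py j8s
```

```text
clock: 20.13
position: [0.4549, -0.1435, 0.046]
ee_rot: [-3.117, -0.268, -0.059]
force: [-0.5, 2.1, 2.1]
width: 0.449
need units [ 0.09   0.034 -0.023] yaw y -80.17 zax [ 0.036  0.016 -0.999] F [-0.5  2.1  2.1] w mm 41.31 z 0.046 20.1333
0.004 vis from 106.4 edge 90.6 step 184.0 | 0 vis from 107.0 edge 90.4 step 179.0 | -0.004 vis from 107.8 edge 90.6 step 184.0 |
```

```bash
python3 -m jog '[30,0,0.02,0,0,30,0,0,0,0,30,0,0,0,0,30,0,0,0,0,30,0,0,0,0]' 15.5;python3 t.py .4586 -.1442 .047;python3 jaw.py j9s; python3 -m jog '[30,0,0,0,0,30,0,0,0,0,30,0,0,0,0,30,0,0,0,0,30,0,0,0,0]';python3 t.py .4586 -.1442 .047;python3 jaw.py j10s
python3 - <<'E'
import cv2,numpy as np
from h import *
a=cv2.resize(get_image("side")[130:270,195:375,::-1],None,fx=2.2,fy=2.2,interpolation=2);b=cv2.resize(cv2.imread("pics/j10s.png")[:308],(396,218))
b=np.vstack([b,np.zeros((308-218,396,3),np.uint8)]);cv2.imwrite("pics/f.png",np.hstack([a,b]))
E
```

```text
clock: 20.6
position: [0.4549, -0.1442, 0.046]
ee_rot: [-3.117, -0.268, -0.058]
force: [-0.9, 1.8, 2.5]
width: 0.435
need units [ 0.093  0.015 -0.023] yaw y -80.15 zax [ 0.036  0.016 -0.999] F [-0.9  1.8  2.5] w mm 40.02 z 0.046 20.6
0.004 vis from 105.6 edge 89.8 step 182.0 | 0 vis from 106.2 edge 90.0 step 181.0 | -0.004 vis from 107.0 edge 90.0 step 182.0 | 
clock: 21.07
position: [0.4548, -0.1442, 0.0459]
ee_rot: [-3.117, -0.268, -0.058]
force: [-1.2, 2.4, 2.1]
width: 0.429
need units [ 0.094  0.016 -0.023] yaw y -80.15 zax [ 0.036  0.016 -0.999] F [-1.2  2.4  2.1] w mm 39.5 z 0.0459 21.0667
0.004 vis from 105.6 edge 89.6 step 184.0 | 0 vis from 106.2 edge 90.0 step 178.0 | -0.004 vis from 107.0 edge 90.0 step 185.0 |
```

View pics/f.png

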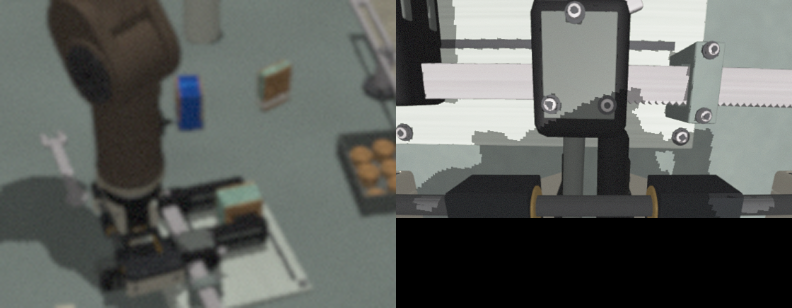

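The packet is upright between the jaws, the trigger is squeezed close to the grip, and the readings are steady, so I'm handing it in.

```bash
python3 -c "
from cell import *
print(sign_off())"
```

```text
the job is handed in; nothing more can be done
None
```

The packet is standing upright on the clamp's base plate, gripped between both pads. I handed the job in at about 21 s with the trigger still squeezed. The sign-off gave no verdict.

**What I did:** I set the packet down between the pads with its cork faces towards them and let go. I then pumped the trigger through four strokes and held a fifth. The second and third strokes fell about 6 mm short of fully closed.

**Last checks:**
- **Position:** before pumping, the packet's centre was about 1 mm off the pad centre along the jaws. A later picture showed it flat against the fixed jaw.
- **Clamping force:** the jaw's travel puts the sprung pad about 9.5 mm back, or about 24 N. The stall at 15.5 N of finger grip suggests 15–23 N. The two estimates disagree slightly, but both are within the 10–30 N range. Neither is a direct reading of the pad.
- **Trigger:** it stalled at about 0.165 of 0.2 rad, so it is not quite at its stop. The jaw and gripper readings were steady to about 0.5 mm over the last half second.
- **Other items:** the last picture shows the spanner, the blue block, the thin packet and the tray where they were. I did not check the rest at the end.

**Contact force:** while I set the packet down, the wrist force briefly reached about 49 N, which is well under its 120 N limit. That push went through the packet in the fingers, not the gripper's body.

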